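Clamp the tip box in its nest with the clamp lever

TASK

Slide the pipette tip box along the metal nest plate until it is fully home against the two end stops, then flip the clamp lever over its high point until it snaps closed and the sprung pad clamps the box against the fence. Leave the lever open until the box is home, keep the box upright, and do not disturb the timer, the beaker or the vial nearby.

Things in the scene. Friction and masses are not known exactly. Their poses are not given: they have to be found in the camera images.
- nest: Fixed metal plate 190 x 255 x 8 mm, own x -135 to +55, y -175 to +80 mm. Origin: on the bench, below where the seated box's origin comes. Own +x is the way the box slides in; on the +y side stands a fence, 30 mm high above the plate, inner face at y = +62.5 mm; on the -y side is the clamp with its lever
- nest_home (a point): point on the plate's top (8 mm above the bench) at the nest's origin: where the underside origin of the seated box comes. Two end stops, 30 mm high above the plate and 36 mm wide, stand at the nest's y = -42 and +42 mm, near faces at x = +43.5 mm
- tip_box: Blue tip box full of yellow tips, 86 (own x) x 122 (y) x 55 mm high, 0.2 to 0.4 kg, to be pushed, not grasped. Origin on its underside; near wall at own x = -39 (lip -42), far wall +43 mm. It stands loose on the plate 30 to 65 mm short of home along the nest's x, within 0.05 rad of square, 2 to 6 mm towards the clamp. Home: far wall at the end stops, origin at the nest's x = 0
- tip_box_mid (a point): centre of the tip box, half-way up
- clamp_lever (a joint): angle of the lever about its upright pivot, rad: 0 open, grows clockwise seen from above, 1.5 high point, 2.0 closed at its stop; starts at 0 to 0.2. It stays put near 0, springs back before the high point, snaps to 2.0 beyond. Takes up to about 8 N sideways at the knob. At 0 the arm points from the pivot to the nest's (+0.42, -0.91), away from the box; at 2.0 along the nest's -x
- lever_pivot (a point): on the lever's pivot axis, 48 mm above the bench; 132.3 mm to the -y side of the nest's origin
- lever_knob (a point): middle of the upright black knob at the free end of the lever, on the knob's axis, 95 mm from the pivot axis, 70 mm above the bench. The knob is a 21 mm thick round handle from 46 to 92 mm above the bench; the flat steel arm under it lies 36 to 45 mm above the bench
- jaw_pad: rubber-faced sprung clamp pad, 56 (nest x) x 8 x 26 mm, on a carriage that the lever pushes to the nest's +y. Open, its face is at the nest's y = -71 mm, 14 to 40 mm above the bench. Its origin (not on the pad itself) starts at the nest's origin and shifts with the pad
- timer: white bench timer 70 x 62 x 20 mm lying on the bench, bystander; origin on its underside
- beaker: small empty glass beaker 56 mm wide, 70 mm high, behind the nest, bystander; origin on its underside
- vial: small clear vial with a dark cap, 23 mm wide, 54 mm high, bystander; origin on its underside
Things that resemble listed ones, but are neither listed nor needed, are in the scene too. What is shaped like the tip_box but red is not meant.

How it is judged:
By the outcome, as a careful person would: the job done as asked, in the order asked, and still so for the second after the job is handed in, with the robot touching nothing.
It also fails if it takes over 43 s, if anything falls off the work surface, if the arm or the gripper's body presses on something with over 40 N, if the wrist force passes 120 N, or if a joint passes its speed limit or range.

ROBOT

A 6-joint arm with a two-finger parallel gripper is mounted at the origin on a cart in front of the work surface, level with it; the furniture and walls round the work are solid. World frame = base frame: x ahead of the robot, y to its left, z up, the work surface at z = 0. Lengths are in mm, angles in rad, forces in N, time in s.
With the tool pointing down it reaches from about 400 to 925 mm from the base axis. Payload 12.5 kg.
Tool frame: the origin (TCP) lies midway between the tips of the shut fingers; the grasp point (between the pads) lies 19 mm behind it; z points along the fingers, y is the direction in which the jaws open and shut (so a half turn about z gives the same grasp; the last joint's range is limited). The gripper opens to 95 mm and grips with 3 to 60 N. Pads are 20 mm wide; open, the fingers measure 119 mm over their backs; the gripper's body (75 mm by 180 mm) begins 59 mm behind the grasp point.
Start: joints at [1.064, 0.491, 1.559, -0, 1.092, -0.106], TCP at [243.832, 575.493, 214.661] pointing down, gripper open.
Joint ranges: [-3.1, 3.1], [-0.84, 2.19], [0.05, 2.79], [-1.13, 4.28], [0.06, 2.93], [-2.69, 2.69]. Speed limits (rad/s): [2.22, 2.22, 2.79, 3.14, 3.14, 3.14].

INTERFACE

Orientations are given as [roll, pitch, yaw] about the fixed x, y, z axes, in that order (R = Rz(yaw) Ry(pitch) Rx(roll)).
In Python, from cell import env gives the robot as it stands.
- The arm moves only by the tool servo_tool, never from a script. Its argument "plan" is a list of rows, each a list of 7 numbers: the shift along the tool's x, y, z in m, then the turn, a rotation vector about the tool's x, y, z in degrees, then the opening in per cent of the stroke, from 0 (shut) to 100 (fully open). In form: [[dx, dy, dz, wx, wy, wz, jaw], ...]. A call has 1 to 8 rows; each row shifts and turns the pose as measured when the row begins, along the tool's axes as they then stand; what a row does not reach is not made up. A row lasts 1/12 s, in which the tool goes at most 41.7 mm and 7.16 degrees, less where a joint would pass 70% of its speed; a pose out of reach is approached as far as the arm can. A call is refused whole if a number of a shift passes 0.0417 or a number of a turn 7.16, either way. A call with a gripper value outside its range is refused whole. The fingers move at their own pace and stop on an object; the grip force is fixed at half the most. Time passes only in rows, so rows that do not move let the fingers close. It gives the time, the measured TCP pose, the force and the opening at its end, in the units of the state.
- env.state(): the state, without advancing time (a new reading comes with each control period).
- env.read_camera(name): name is "scene" or "side" or "wrist"; returns a dict with "img" (480x640x3 uint8, blue, green, red), "intrinsics" (3x3 intrinsics, pixels), "R" (3x3) and "t" (3): a world point X has camera coordinates R X + t. Camera axes: x right, y down, z forward; pixel columns grow to the right and rows downward; lengths in mm; the calibration is good to about 2 mm. A picture is of the moment at which its call begins. There is no depth.
- env.job_done(): hands the job in, once; it reports no verdict.
The state is a dict: "t": time; "joints": joint angles; "qvel": joint speeds; "tau": joint torques, N m; "eef_pos": TCP position; "tcp_rot": TCP orientation; "ft_force": force on the tool from outside, world axes, zero at the start; "moment": the same for the moment, N m; "opening": opening from 0.0 (shut) to 1.0 (fully open).
Only numpy, scipy, OpenCV 4.12 (cv2) and the standard library are available. Lean on these libraries where they do the work, as an engineer would, in place of code of your own. Each camera call takes 0.05 s, during which the arm holds its last target. There are 200 camera calls.

## Working session

There is one attempt and no reset: what is moved stays moved. The work goes in short steps, Python scripts to look and compute and a tool call to move; the robot and the scene stay as the last step left them, time stands still between calls to the robot, and variables do not carry over. Pictures are saved under pics/ and viewed, about 8 in all and at most 12, crops included, and the job is handed in when it is done.

Besides the shell and the picture viewer there is one more tool, called after ">>>" by a JSON object that holds its "api" and its "payload". servo_tool: Moves the arm, as the interface text tells. Its arguments: {"type":"object","properties":{"plan":{"type":"array","items":{"type":"array","items":{"type":"number"}}}},"required":["plan"]}

```bash
mkdir -p pics
cat > h.py <<'E'
import numpy as np, cv2, pickle
from cell import env
def snap(*names):
    out={}
    for n in names:
        c=env.read_camera(n); k=f"{n}_{env.state()['t']:.2f}"
        cv2.imwrite(f"pics/{k}.png",c["img"]); pickle.dump(c,open(f"pics/{n}.pkl","wb")); out[n]=c; print(k)
    return out
def load(n): return pickle.load(open(f"pics/{n}.pkl","rb"))
def proj(c,X):
    p=np.array(c["intrinsics"])@((np.array(c["R"])@np.atleast_2d(X).T)+np.array(c["t"]).reshape(3,1)); return (p[:2]/p[2]).T
def ray(c,uv):
    R=np.array(c["R"]);t=np.array(c["t"]).reshape(3)
    d=R.T@np.linalg.inv(c["intrinsics"])@np.array([uv[0],uv[1],1.]); return -R.T@t,d/np.linalg.norm(d)
def atz(c,uv,z):
    o,d=ray(c,uv); return o+d*(z-o[2])/d[2]
def tri(cu):
    A=0;b=0
    for c,uv in cu:
        o,d=ray(c,uv);P=np.eye(3)-np.outer(d,d);A=A+P;b=b+P@o
    X=np.linalg.solve(A,b); return X,[np.linalg.norm(proj(c,X)[0]-uv) for c,uv in cu]
E
python3 - <<'E'
from h import *
a=snap("scene","side","wrist")
for n,c in a.items(): print(n, ray(c,(320,240)))
print(env.state())
E
ls pics
```

```text
scene_0.05
side_0.10
wrist_0.15
scene (array([  97.52165126, -384.43297925,  658.4029749 ]), array([ 0.54806194,  0.53135599, -0.64597904]))
side (array([458.8454798 , 954.61146957, 724.77138262]), array([ 0.0885235 , -0.80592421, -0.58536293]))
wrist (array([181.68236022, 601.08853442, 384.89379749]), array([ 0.20509508, -0.09669949, -0.9739534 ]))
{'t': 0.15, 'joints': array([ 1.06437700e+00,  4.91405894e-01,  1.55930833e+00,  3.41850337e-07,
        1.09169216e+00, -1.05618165e-01]), 'qvel': array([-0.00147618, -0.00225053, -0.00217099, -0.00023631, -0.00023504,
       -0.0018902 ]), 'tau': array([ 2.38081455e-03, -6.12893486e+01, -2.58276898e+01,  6.93220622e-02,
        4.74092981e-02, -6.75485148e-05]), 'eef_pos': array([243.75196302, 575.31902488, 214.20581931]), 'tcp_rot': array([-3.14078349e+00, -8.60861160e-05,  2.74079130e+00]), 'ft_force': array([-0.0673266,  0.5265333, -0.6537237]), 'moment': array([-0.06399926,  0.03214383, -0.04283304]), 'opening': 0.9976930645878676}
scene.pkl
scene_0.05.png
side.pkl
side_0.10.png
wrist.pkl
wrist_0.15.png
```

View pics/scene_0.05.png

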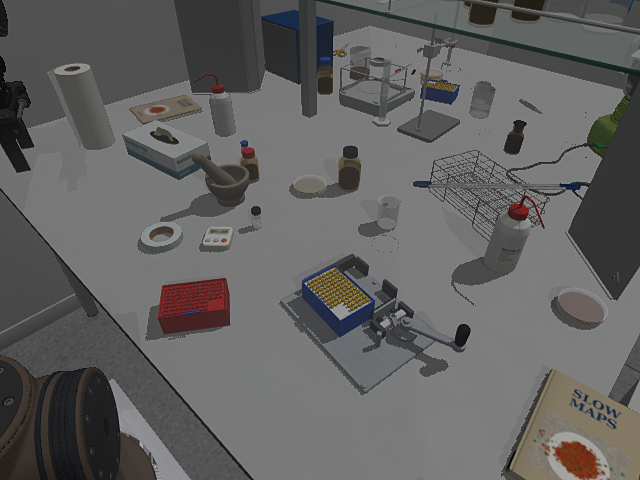

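View pics/side_0.10.png

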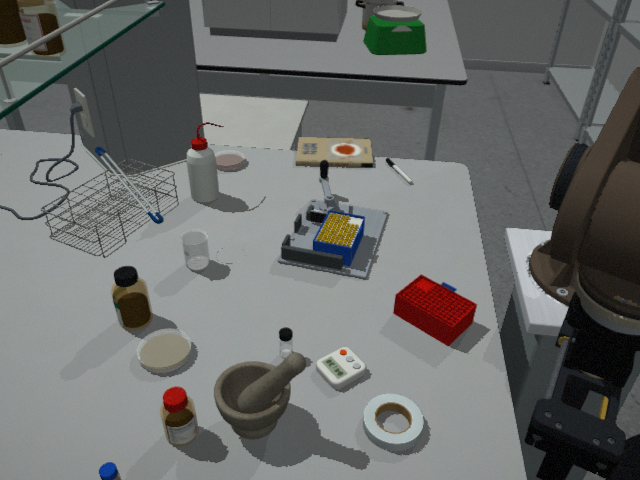

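Run:
```python
import cv2,numpy as np
a=cv2.imread("pics/scene_0.05.png")[235:395,270:480]
b=cv2.imread("pics/side_0.10.png")[150:290,265:405]
a=cv2.resize(a,None,fx=3.5,fy=3.5,interpolation=cv2.INTER_CUBIC)
b=cv2.resize(b,None,fx=4,fy=4,interpolation=cv2.INTER_CUBIC)
cv2.imwrite("pics/ca.png",a);cv2.imwrite("pics/cb.png",b);print(a.shape,b.shape)
```

```text
(560, 735, 3) (560, 560, 3)
```

View pics/ca.png

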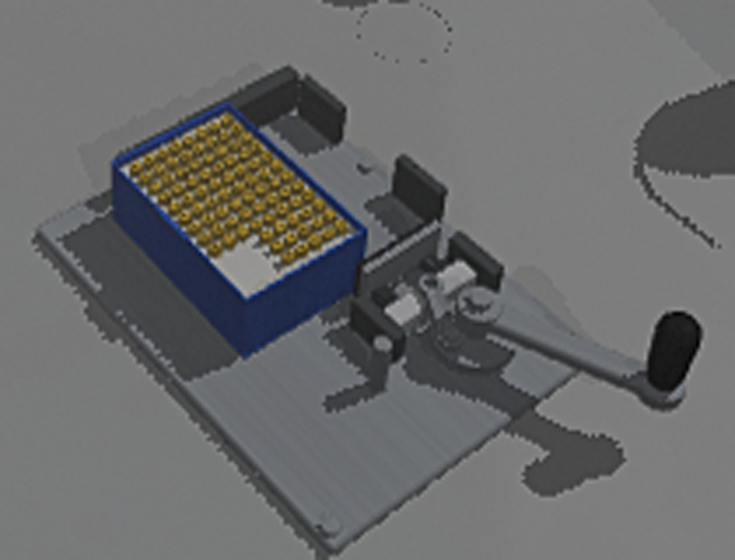

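View pics/cb.png

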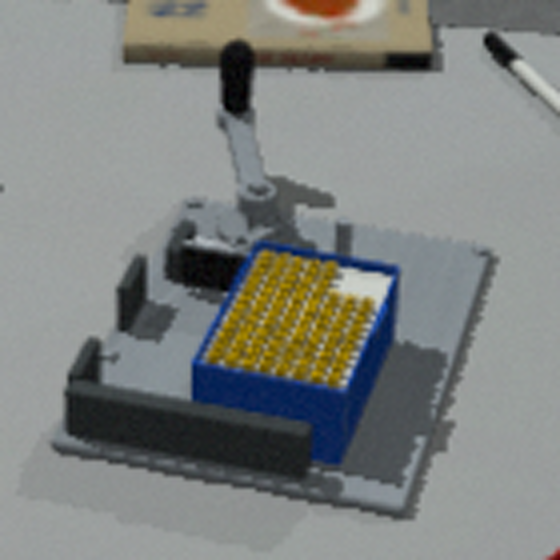

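```bash
cat > fit.py <<'E'
from h import *
from scipy.optimize import least_squares
S=load("scene");D=load("side")
fs=lambda u,v:(np.array([u,v])/3.5+[270,235]); fd=lambda u,v:(np.array([u,v])/4+[265,150])
def pose(p,X):
    c,s=np.cos(p[2]),np.sin(p[2]);X=np.atleast_2d(X).astype(float)
    return np.c_[p[0]+c*X[:,0]-s*X[:,1],p[1]+s*X[:,0]+c*X[:,1],X[:,2]]
def fit(obs,x0):
    f=lambda p:np.concatenate([proj(c,pose(p,X))[0]-uv for c,X,uv in obs])
    r=least_squares(f,x0,loss="soft_l1",x_scale=[10,10,.1]);print(r.x.round(3),f(r.x).reshape(-1,2).round(1).tolist());return r.x
if __name__=="__main__":
    N=fit([(S,(-135,80,8),fs(38,232)),(S,(-135,-175,8),fs(330,550)),(S,(0,-132.3,48),fs(478,302)),
     (D,(-135,-175,8),fd(493,250)),(D,(-135,80,8),fd(412,512)),(D,(55,80,8),fd(55,440)),(D,(0,-132.3,48),fd(257,190))],[550,50,0])
    B=fit([(S,(-42,61,63),fs(115,160)),(S,(43,61,63),fs(228,106)),(S,(43,-61,63),fs(365,232)),(S,(-42,-61,63),fs(247,298)),
     (D,(43,61,63),fd(197,365)),(D,(-42,61,63),fd(345,390)),(D,(-42,-61,63),fd(397,265)),(D,(43,-61,63),fd(260,243))],[530,50,0])
    c,s=np.cos(N[2]),np.sin(N[2]);d=B-N
    print("box in nest",[c*d[0]+s*d[1],-s*d[0]+c*d[1],d[2]])
    K=tri([(S,fs(674,352)),(D,fd(236,78))]);print("knob",K)
    P=pose(N,(0,-132.3,48))[0];k=K[0]-P;print("piv",P,np.hypot(*k[:2]),"angle nest",np.arctan2(k[1],k[0])-N[2],"open=",np.arctan2(-.91,.42))
    np.save("N.npy",N);np.save("B.npy",B)
    T=tri([(S,fs(115,160)),(D,fd(345,390))]);print(T, tri([(S,fs(365,232)),(D,fd(260,243))]))
E
python3 fit.py
```

```text
[ 5.79418e+02 -1.80930e+01 -1.40000e-01] [[-2.8, -0.4], [0.3, 0.8], [-0.6, 0.0], [0.1, -1.2], [-0.6, -0.9], [-0.8, 0.4], [0.1, -0.4]]
[ 5.21775e+02 -1.64890e+01 -1.73000e-01] [[-3.1, -0.8], [-0.1, -3.2], [1.2, -2.4], [-1.7, 0.3], [-1.4, -4.0], [1.9, -2.3], [2.8, -2.6], [-0.4, -3.9]]
box in nest [np.float64(-57.305203688442255), np.float64(-6.437797784967927), np.float64(-0.03331432216393668)]
knob (array([ 585.76400959, -243.27769474,   68.13651155]), [np.float64(0.48331588612117243), np.float64(0.3320685745699562)])
piv [ 560.99768109 -149.10388734   48.        ] 97.37595712614252 angle nest -1.173945064874365 open= -1.1383885512243588
(array([495.89141646,  49.51421375,  56.73456906]), [np.float64(0.8241101267699905), np.float64(0.7859163362699116)]) (array([552.76370228, -81.85839253,  54.75727936]), [np.float64(0.43309910050333794), np.float64(0.3608795299258685)])
```

```bash
cat > plan.py <<'E'
from h import *
from scipy.spatial.transform import Rotation as Ro, Slerp
def tgt(nx,ny,z,pitch=0,yaw_n=np.pi):
    N=np.load("N.npy");c,s=np.cos(N[2]),np.sin(N[2])
    return np.array([N[0]+c*nx-s*ny,N[1]+s*nx+c*ny,z]),Ro.from_euler("xyz",[np.pi,pitch,yaw_n+N[2]])
def tonest(p):
    N=np.load("N.npy");c,s=np.cos(N[2]),np.sin(N[2]);d=p-np.r_[N[:2],0]
    return np.array([c*d[0]+s*d[1],-s*d[0]+c*d[1],d[2]])
def rows(way,jaw,step=36,turn=6.5):
    s=env.state();p=s["eef_pos"];R=Ro.from_euler("xyz",s["tcp_rot"]);out=[]
    print("now nest",tonest(p).round(1),s["tcp_rot"].round(3))
    for q,Q in way:
        n=int(max(np.ceil(np.linalg.norm(q-p)/step),np.ceil(np.degrees((R.inv()*Q).magnitude())/turn),1))
        sl=Slerp([0,1],Ro.concatenate([R,Q]))
        for i in range(n):
            A=sl(i/n);w=(A.inv()*sl((i+1)/n)).as_rotvec(degrees=True);d=A.inv().apply((q-p)/n)/1000
            out.append([*d.round(4),*w.round(2),jaw])
        p,R=q,Q
    for i in range(0,len(out),8): print([[float(v) for v in r] for r in out[i:i+8]])
E
python3 - <<'E'
from plan import *
rows([tgt(-150,-6,180,0)],60)
E
```

```text
now nest [-415.   540.9  214.2] [-3.141 -0.     2.741]
[[-0.0234, -0.0271, 0.002, -0.0, -0.0, -0.88, 60.0], [-0.0229, -0.0274, 0.002, -0.0, -0.0, -0.88, 60.0], [-0.0225, -0.0278, 0.002, -0.0, -0.0, -0.88, 60.0], [-0.0221, -0.0281, 0.002, -0.0, -0.0, -0.88, 60.0], [-0.0217, -0.0284, 0.002, -0.0, -0.0, -0.88, 60.0], [-0.0212, -0.0288, 0.002, -0.0, -0.0, -0.88, 60.0], [-0.0208, -0.0291, 0.002, -0.0, -0.0, -0.88, 60.0], [-0.0203, -0.0294, 0.002, -0.0, -0.0, -0.88, 60.0]]
[[-0.0199, -0.0297, 0.002, -0.0, -0.0, -0.88, 60.0], [-0.0194, -0.03, 0.002, -0.0, -0.0, -0.88, 60.0], [-0.019, -0.0303, 0.002, -0.0, -0.0, -0.88, 60.0], [-0.0185, -0.0306, 0.002, -0.0, -0.0, -0.88, 60.0], [-0.018, -0.0309, 0.002, -0.0, -0.0, -0.88, 60.0], [-0.0175, -0.0312, 0.002, -0.0, -0.0, -0.88, 60.0], [-0.0171, -0.0314, 0.002, -0.0, -0.0, -0.88, 60.0], [-0.0166, -0.0317, 0.002, -0.0, -0.0, -0.88, 60.0]]
[[-0.0161, -0.0319, 0.002, -0.0, -0.0, -0.88, 60.0]]
```

>>> {"api": "servo_tool", "payload": {"plan": [[-0.023, -0.027, 0.002, 0, 0, -0.9, 60], [-0.023, -0.027, 0.002, 0, 0, -0.9, 60], [-0.022, -0.028, 0.002, 0, 0, -0.9, 60], [-0.022, -0.028, 0.002, 0, 0, -0.9, 60], [-0.022, -0.028, 0.002, 0, 0, -0.9, 60], [-0.021, -0.029, 0.002, 0, 0, -0.9, 60], [-0.021, -0.029, 0.002, 0, 0, -0.9, 60], [-0.02, -0.029, 0.002, 0, 0, -0.9, 60]]}}

```text
t: 0.82
eef_pos: [331.6, 298.6, 195.2]
tcp_rot: [-3.141, -0.001, 2.88]
ft_force: [1.1, -0.2, -1.1]
opening: 0.602
```

>>> {"api": "servo_tool", "payload": {"plan": [[-0.02, -0.03, 0.002, 0, 0, -0.9, 60], [-0.019, -0.03, 0.002, 0, 0, -0.9, 60], [-0.019, -0.03, 0.002, 0, 0, -0.9, 60], [-0.018, -0.031, 0.002, 0, 0, -0.9, 60], [-0.018, -0.031, 0.002, 0, 0, -0.9, 60], [-0.018, -0.031, 0.002, 0, 0, -0.9, 60], [-0.017, -0.031, 0.002, 0, 0, -0.9, 60], [-0.017, -0.032, 0.002, 0, 0, -0.9, 60]]}}

```text
t: 1.48
eef_pos: [426.0, 14.3, 179.1]
tcp_rot: [-3.141, 0.0, 3.014]
ft_force: [1.0, 0.4, 0.5]
opening: 0.604
```

Run:
```python
from plan import *
print(env.state()["ft_force"],env.state()["t"])
rows([tgt(-150,-6,170,0)],60)
snap("wrist")
```

```text
[1.00104602 0.38596769 0.51560178] 1.4833
now nest [-156.4   10.7  179.1] [-3.141  0.     3.014]
[[-0.0062, -0.0168, 0.0091, -0.02, 0.01, 0.72, 60.0]]
wrist_1.53
```

View pics/wrist_1.53.png

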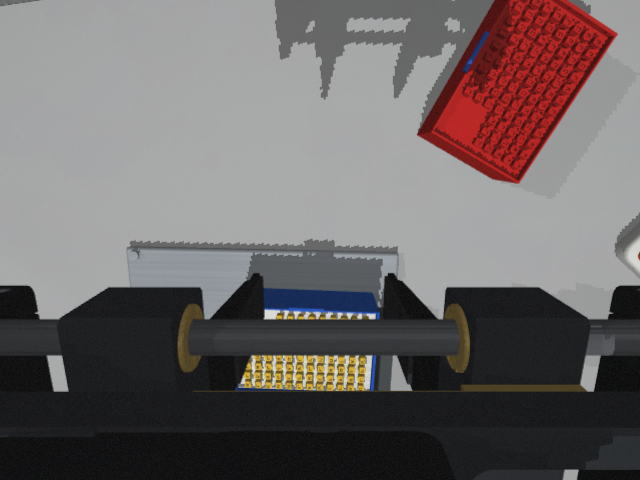

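Run:
```python
from plan import *
W=load("wrist")
for uv,z in [((128,249),8),((397,250),8),((377,292),8),((265,289),8),((378,308),56),((288,308),56)]: print(uv,tonest(atz(W,uv,z)).round(1))
N=np.load("N.npy");
for X in [(-135,-175,8),(-135,80,8)]: print(proj(W,tgt(*X)[0]))
rows([tgt(-150,-8,110,.2),tgt(-125,-8,26,.2)],60)
```

```text
(128, 249) [-133.2 -170.8    8. ]
(397, 250) [-135.6   79.     8. ]
(377, 292) [-93.9  62.4   8. ]
(265, 289) [-95.5 -44.5   8. ]
(378, 308) [-98.   56.5  56. ]
(288, 308) [-97.  -18.2  56. ]
[[123.20188101 247.02515554]]
[[398.02218814 250.60712257]]
now nest [-153.3    6.4  178.9] [-3.140e+00  2.000e-03  3.013e+00]
[[-0.0015, -0.0072, 0.0345, -0.01, -5.68, 0.34, 60.0], [0.0019, -0.0072, 0.0344, -0.01, -5.68, 0.34, 60.0], [-0.0026, -0.0, 0.0291, 0.0, 0.0, 0.0, 60.0], [-0.0026, -0.0, 0.0291, 0.0, 0.0, 0.0, 60.0], [-0.0026, -0.0, 0.0291, 0.0, 0.0, 0.0, 60.0]]
```

>>> {"api": "servo_tool", "payload": {"plan": [[-0.0015, -0.007, 0.0345, 0, -5.7, 0.3, 60], [0.002, -0.007, 0.0345, 0, -5.7, 0.3, 60], [-0.0026, 0, 0.029, 0, 0, 0, 60], [-0.0026, 0, 0.029, 0, 0, 0, 60], [-0.0026, 0, 0.027, 0, 0, 0, 60], [0, 0, 0, 0, 0, 0, 60]]}}

```text
t: 2.03
eef_pos: [452.0, -8.8, 36.8]
tcp_rot: [-3.141, 0.169, 2.996]
ft_force: [-1.2, 0.8, -0.2]
opening: 0.604
```

Run:
```python
from plan import *
rows([tgt(-110,-8,22,.2),tgt(-60,-8,22,.2)],60,step=10)
```

```text
now nest [-127.5   -8.5   36.8] [-3.141  0.169  2.996]
[[-0.0049, 0.0002, 0.0058, -0.02, -0.6, -0.11, 60.0], [-0.0048, 0.0002, 0.0059, -0.02, -0.6, -0.11, 60.0], [-0.0048, 0.0002, 0.0059, -0.02, -0.6, -0.11, 60.0], [-0.0082, 0.0, 0.0017, 0.0, 0.0, 0.0, 60.0], [-0.0082, 0.0, 0.0017, 0.0, 0.0, 0.0, 60.0], [-0.0082, 0.0, 0.0017, 0.0, 0.0, 0.0, 60.0], [-0.0082, 0.0, 0.0017, 0.0, 0.0, 0.0, 60.0], [-0.0082, 0.0, 0.0017, 0.0, 0.0, 0.0, 60.0]]
[[-0.0082, 0.0, 0.0017, 0.0, 0.0, 0.0, 60.0]]
```

>>> {"api": "servo_tool", "payload": {"plan": [[-0.005, 0, 0.007, 0, -0.7, 0, 60], [-0.005, 0, 0.007, 0, -0.7, 0, 60], [-0.005, 0, 0.007, 0, -0.6, 0, 60], [-0.008, 0, 0.0017, 0, 0, 0, 60], [-0.008, 0, 0.0017, 0, 0, 0, 60], [-0.008, 0, 0.0017, 0, 0, 0, 60], [-0.008, 0, 0.0017, 0, 0, 0, 60]]}}

```text
t: 2.62
eef_pos: [504.5, -15.8, 20.7]
tcp_rot: [3.141, 0.202, 2.997]
ft_force: [-1.2, -0.1, -0.6]
opening: 0.603
```

Run:
```python
from plan import *
rows([tgt(-52,-8,22,.2)],60,step=8)
```

```text
now nest [-74.6  -8.2  20.7] [3.141 0.202 2.997]
[[-0.0075, 0.0001, 0.0011, -0.02, 0.04, -0.1, 60.0], [-0.0075, 0.0001, 0.0011, -0.02, 0.04, -0.1, 60.0], [-0.0075, 0.0001, 0.0011, -0.02, 0.04, -0.1, 60.0]]
```

>>> {"api": "servo_tool", "payload": {"plan": [[-0.005, 0, 0.001, 0, 0, 0, 60], [-0.005, 0, 0.001, 0, 0, 0, 60], [-0.004, 0, 0.001, 0, 0, 0, 60]]}}

```text
t: 2.87
eef_pos: [521.9, -18.3, 21.9]
tcp_rot: [3.141, 0.205, 2.997]
ft_force: [-0.7, 0.1, -1.0]
opening: 0.601
```

>>> {"api": "servo_tool", "payload": {"plan": [[-0.003, 0, 0.0007, 0, 0, 0, 60], [-0.002, 0, 0.0004, 0, 0, 0, 60]]}}

```text
t: 3.03
eef_pos: [527.9, -19.2, 22.0]
tcp_rot: [3.142, 0.205, 2.997]
ft_force: [-0.5, -0.3, -1.0]
opening: 0.602
```

Run:
```python
from plan import *
rows([tgt(-52,-8,22,.2)],60,step=8)
a=snap("scene","side")
c=[cv2.resize(i,None,fx=4,fy=4,interpolation=cv2.INTER_CUBIC) for i in (a["scene"]["img"][245:385,290:390],a["side"]["img"][190:330,275:375])]
cv2.imwrite("pics/c2.png",np.hstack(c))
```

```text
now nest [-50.8  -8.3  22. ] [3.142 0.205 2.997]
[[0.0011, 0.0003, -0.0003, -0.05, 0.28, -0.28, 60.0]]
scene_3.08
side_3.13
```

View pics/c2.png

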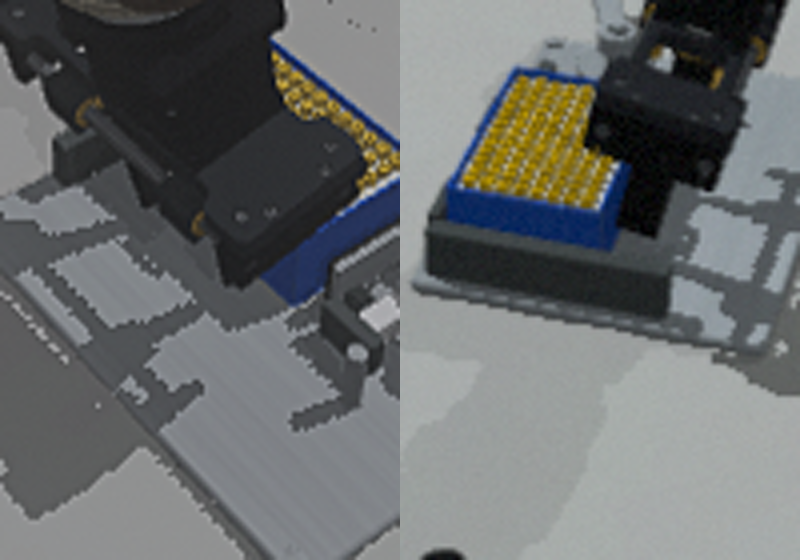

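>>> {"api": "servo_tool", "payload": {"plan": [[-0.002, 0, 0.0004, 0, 0, 0, 60], [-0.002, 0, 0.0004, 0, 0, 0, 60]]}}

```text
t: 3.3
eef_pos: [530.6, -19.5, 21.8]
tcp_rot: [3.141, 0.202, 2.997]
ft_force: [-9.9, 2.2, 7.0]
opening: 0.598
```

>>> {"api": "servo_tool", "payload": {"plan": [[-0.002, 0, 0.0004, 0, 0, 0, 60]]}}

```text
t: 3.38
eef_pos: [530.7, -19.5, 21.5]
tcp_rot: [3.141, 0.198, 2.997]
ft_force: [-12.6, 0.8, 12.0]
opening: 0.599
```

>>> {"api": "servo_tool", "payload": {"plan": [[0.01, 0, -0.002, 0, 0, 0, 60], [0.03, 0, -0.01, 0, 0, 0, 60], [0.0, 0, -0.04, 0, 4, 0, 60], [0.0, 0, -0.04, 0, 7, 0, 30], [0.0, 0, -0.035, 0, 0, 0, 0]]}}

```text
t: 3.8
eef_pos: [472.1, -11.1, 122.1]
tcp_rot: [3.141, 0.036, 2.997]
ft_force: [-0.4, 0.6, -0.7]
opening: 0.511
```

Run:
```python
from plan import *
# lever: phi lever angle, finger lags knob by 'lag' along the arc
def lv(phi,r=95,lag=.24,z=54):
    a=np.arctan2(-.91,.42)-phi; f=a+lag; 
    return tgt(r*np.cos(f),-132.3+r*np.sin(f),z,0,a-np.pi/2)
p,R=lv(-.15);print(p)
up=lambda x,z:(np.r_[x[0][:2],z],x[1])
rows([up(lv(-.2),150)],0)
a=snap("scene","side")
c=[cv2.resize(i,None,fx=4,fy=4,interpolation=cv2.INTER_CUBIC) for i in (a["scene"]["img"][245:385,300:400],a["side"]["img"][190:330,275:375])]
cv2.imwrite("pics/c3.png",np.hstack(c))
```

```text
[ 620.933635   -222.81061315   54.        ]
now nest [-107.2   -8.   122.1] [3.141 0.036 2.997]
[[-0.0227, -0.0231, -0.0027, -0.08, 0.25, -4.57, 0.0], [-0.0208, -0.0248, -0.0028, -0.08, 0.25, -4.57, 0.0], [-0.0188, -0.0264, -0.0029, -0.08, 0.25, -4.57, 0.0], [-0.0166, -0.0278, -0.003, -0.08, 0.25, -4.57, 0.0], [-0.0143, -0.029, -0.0032, -0.08, 0.25, -4.57, 0.0], [-0.0119, -0.03, -0.0033, -0.08, 0.25, -4.57, 0.0], [-0.0095, -0.0309, -0.0033, -0.08, 0.25, -4.57, 0.0], [-0.007, -0.0315, -0.0034, -0.08, 0.25, -4.57, 0.0]]
scene_3.85
side_3.90
```

View pics/c3.png

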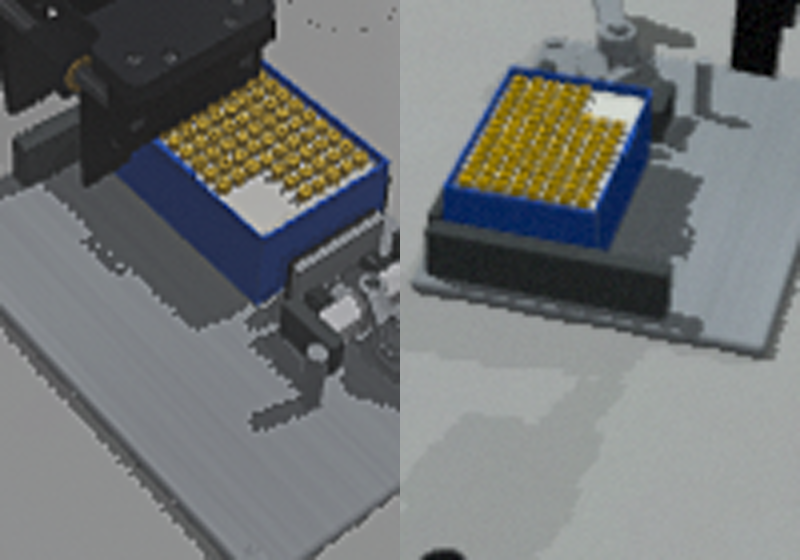

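Run:
```python
from fit import *
z=56
B=fit([(S,(43,61,z),(365.75,261.25)),(S,(43,-61,z),(396.75,286.25)),(S,(-42,-61,z),(365.5,303.75)),(D,(43,61,z),(286.75,236.25)),(D,(-42,61,z),(325.5,243)),(D,(-42,-61,z),(338,213)),(D,(43,-61,z),(303.75,207))],[570,-20,-.14])
N=np.load("N.npy");c,s=np.cos(N[2]),np.sin(N[2]);d=B-N
print([c*d[0]+s*d[1],-s*d[0]+c*d[1],d[2]])
```

```text
[ 5.80476e+02 -2.37390e+01 -1.45000e-01] [[-10.1, -9.0], [0.9, -0.2], [-0.9, 3.0], [-1.0, -0.3], [-0.1, 0.1], [1.8, -1.1], [-0.9, -1.3]]
[np.float64(1.8330156918219256), np.float64(-5.44380788837803), np.float64(-0.00523033854985519)]
```

>>> {"api": "servo_tool", "payload": {"plan": [[-0.0227, -0.023, -0.003, 0, 0.25, -4.6, 0], [-0.021, -0.025, -0.003, 0, 0.25, -4.6, 0], [-0.019, -0.026, -0.003, 0, 0.25, -4.6, 0], [-0.0166, -0.028, -0.003, 0, 0.25, -4.6, 0], [-0.014, -0.029, -0.003, 0, 0.25, -4.6, 0], [-0.012, -0.03, -0.003, 0, 0.25, -4.6, 0], [-0.0095, -0.031, -0.003, 0, 0.25, -4.6, 0], [-0.007, -0.0315, -0.003, 0, 0.25, -4.6, 0]]}}

```text
t: 4.57
eef_pos: [632.1, -222.7, 156.1]
tcp_rot: [-3.121, 0.008, -2.612]
ft_force: [0.2, 0.9, -0.1]
opening: 0.005
```

```bash
cat >> plan.py <<'E'
def lv(phi,r=95,lag=.24,z=54):
    a=np.arctan2(-.91,.42)-phi; f=a+lag
    return tgt(r*np.cos(f),-132.3+r*np.sin(f),z,0,a-np.pi/2)
def up(x,z): return np.r_[x[0][:2],z],x[1]
E
python3 - <<'E'
from plan import *
print(env.state()["joints"].round(2))
rows([up(lv(-.2),120),lv(-.2)],0)
E
```

```text
[-0.44  0.6   1.52 -0.01  1.   -2.53]
now nest [  80.6 -195.3  156.1] [-3.121  0.008 -2.612]
[[0.0026, 0.0036, 0.018, -0.58, 0.25, 1.05, 0.0], [0.0026, 0.0033, 0.018, -0.58, 0.25, 1.05, 0.0], [0.0, -0.0, 0.033, 0.0, 0.0, 0.0, 0.0], [0.0, -0.0, 0.033, 0.0, 0.0, 0.0, 0.0]]
```

>>> {"api": "servo_tool", "payload": {"plan": [[0.0026, 0.0035, 0.018, -0.6, 0.25, 1, 0], [0.0026, 0.0035, 0.018, -0.6, 0.25, 1, 0], [0, 0, 0.033, 0, 0, 0, 0], [0, 0, 0.033, 0, 0, 0, 0], [0, 0, 0, 0, 0, 0, 0]]}}

```text
t: 4.98
eef_pos: [629.4, -227.5, 47.9]
tcp_rot: [-3.135, 0.005, -2.647]
ft_force: [-1.4, 0.9, -0.8]
opening: 0.003
```

Run:
```python
from plan import *
rows([lv(x) for x in np.arange(-.1,1.8,.1)],0)
```

```text
now nest [  78.7 -200.4   47.9] [-3.135  0.005 -2.647]
[[0.0099, 0.0074, -0.0062, -0.34, 0.28, 5.81, 0.0], [0.0093, -0.0018, -0.0, -0.0, -0.0, 5.73, 0.0], [0.0093, -0.0018, -0.0, 0.0, -0.0, 5.73, 0.0], [0.0093, -0.0018, -0.0, -0.0, -0.0, 5.73, 0.0], [0.0093, -0.0018, -0.0, 0.0, -0.0, 5.73, 0.0], [0.0093, -0.0018, -0.0, -0.0, -0.0, 5.73, 0.0], [0.0093, -0.0018, -0.0, 0.0, -0.0, 5.73, 0.0], [0.0093, -0.0018, -0.0, 0.0, -0.0, 5.73, 0.0]]
[[0.0093, -0.0018, -0.0, 0.0, -0.0, 5.73, 0.0], [0.0093, -0.0018, -0.0, -0.0, -0.0, 5.73, 0.0], [0.0093, -0.0018, -0.0, 0.0, -0.0, 5.73, 0.0], [0.0093, -0.0018, -0.0, -0.0, -0.0, 5.73, 0.0], [0.0093, -0.0018, -0.0, 0.0, -0.0, 5.73, 0.0], [0.0093, -0.0018, -0.0, 0.0, -0.0, 5.73, 0.0], [0.0093, -0.0018, -0.0, -0.0, -0.0, 5.73, 0.0], [0.0093, -0.0018, -0.0, 0.0, -0.0, 5.73, 0.0]]
[[0.0093, -0.0018, -0.0, -0.0, -0.0, 5.73, 0.0], [0.0093, -0.0018, -0.0, -0.0, -0.0, 5.73, 0.0], [0.0093, -0.0018, -0.0, -0.0, -0.0, 5.73, 0.0]]
```

>>> {"api": "servo_tool", "payload": {"plan": [[0.01, 0.0074, -0.0062, 0, 0, 5.7, 0], [0.0093, -0.0018, 0, 0, 0, 5.7, 0], [0.0093, -0.0018, 0, 0, 0, 5.7, 0], [0.0093, -0.0018, 0, 0, 0, 5.7, 0]]}}

```text
t: 5.32
eef_pos: [592.2, -238.2, 53.2]
tcp_rot: [-3.139, 0.006, -3.056]
ft_force: [2.3, 1.0, -1.4]
opening: 0.001
```

```bash
cat > l.py <<'E'
from plan import *
import sys
s=env.state();n=tonest(s["eef_pos"]);f=np.arctan2(n[1]+132.3,n[0]);f-=2*np.pi*(f>0)
phi=np.arctan2(-.91,.42)+.24-f;print("r",np.hypot(n[0],n[1]+132.3),"phi",phi, "f",s["ft_force"].round(1))
rows([lv(x) for x in np.arange(phi+.1,phi+.85,.1)],0)
E
python3 l.py
```

```text
r 94.41546875171426 phi 0.1957969163597939 f [ 2.3  1.  -1.4]
now nest [  43.3 -216.2   53.2] [-3.139  0.006 -3.056]
[[0.0092, -0.0025, -0.0008, -0.14, 0.34, 5.07, 0.0], [0.0093, -0.0018, -0.0, 0.0, -0.0, 5.73, 0.0], [0.0093, -0.0018, -0.0, -0.0, -0.0, 5.73, 0.0], [0.0093, -0.0018, -0.0, 0.0, -0.0, 5.73, 0.0], [0.0093, -0.0018, -0.0, 0.0, -0.0, 5.73, 0.0], [0.0093, -0.0018, -0.0, 0.0, -0.0, 5.73, 0.0], [0.0093, -0.0018, -0.0, 0.0, -0.0, 5.73, 0.0], [0.0093, -0.0018, -0.0, 0.0, -0.0, 5.73, 0.0]]
```

In contact (2.3 N along +x); keep following the arc.

>>> {"api": "servo_tool", "payload": {"plan": [[0.0093, -0.0025, -0.0008, 0, 0.3, 5.2, 0], [0.0093, -0.0018, 0, 0, 0, 5.7, 0], [0.0093, -0.0018, 0, 0, 0, 5.7, 0], [0.0093, -0.0018, 0, 0, 0, 5.7, 0], [0.0093, -0.0018, 0, 0, 0, 5.7, 0], [0.0093, -0.0018, 0, 0, 0, 5.7, 0]]}}

```text
t: 5.82
eef_pos: [539.4, -243.1, 60.1]
tcp_rot: [-3.141, 0.017, 2.608]
ft_force: [4.0, -3.4, -2.8]
opening: 0.004
```

```bash
python3 l.py
```

```text
r 96.40964198373005 phi 0.758865923992275 f [ 4.  -3.4 -2.8]
now nest [  -8.3 -228.3   60.1] [-3.141  0.017  2.608]
[[0.0097, -0.0011, 0.0059, -0.02, 1.0, 1.87, 0.0], [0.0093, -0.0018, -0.0, 0.0, -0.0, 5.73, 0.0], [0.0093, -0.0018, -0.0, 0.0, -0.0, 5.73, 0.0], [0.0093, -0.0018, -0.0, -0.0, -0.0, 5.73, 0.0], [0.0093, -0.0018, -0.0, 0.0, -0.0, 5.73, 0.0], [0.0093, -0.0018, -0.0, -0.0, -0.0, 5.73, 0.0], [0.0093, -0.0018, -0.0, -0.0, -0.0, 5.73, 0.0], [0.0093, -0.0018, -0.0, -0.0, -0.0, 5.73, 0.0]]
```

>>> {"api": "servo_tool", "payload": {"plan": [[0.0097, -0.0015, 0.005, 0, 0.8, 3, 0], [0.0095, -0.0018, 0.001, 0, 0, 5.2, 0], [0.0095, -0.0018, 0.001, 0, 0, 5.5, 0], [0.0095, -0.0018, 0.001, 0, 0, 5.5, 0], [0.0095, -0.0018, 0.001, 0, 0, 5.5, 0]]}}

```text
t: 6.23
eef_pos: [502.5, -225.0, 57.4]
tcp_rot: [3.132, 0.025, 2.155]
ft_force: [-0.4, -7.7, 0.2]
opening: 0.003
```

```bash
python3 l.py
```

```text
r 95.8233109903053 phi 1.1892516363853978 f [-0.4 -7.7  0.2]
now nest [ -47.4 -215.6   57.4] [3.132 0.025 2.155]
[[0.0095, -0.0019, 0.0031, 0.54, 1.41, 0.56, 0.0], [0.0093, -0.0018, -0.0, 0.0, -0.0, 5.73, 0.0], [0.0093, -0.0018, -0.0, 0.0, -0.0, 5.73, 0.0], [0.0093, -0.0018, -0.0, 0.0, -0.0, 5.73, 0.0], [0.0093, -0.0018, -0.0, 0.0, -0.0, 5.73, 0.0], [0.0093, -0.0018, -0.0, -0.0, -0.0, 5.73, 0.0], [0.0093, -0.0018, -0.0, 0.0, -0.0, 5.73, 0.0], [0.0093, -0.0018, -0.0, 0.0, -0.0, 5.73, 0.0]]
```

>>> {"api": "servo_tool", "payload": {"plan": [[0.0095, -0.002, 0.003, 0.3, 0.8, 2, 0], [0.0098, -0.0018, 0.0005, 0.2, 0.4, 5, 0], [0.0098, -0.0018, 0.0005, 0, 0, 5.5, 0], [0.0098, -0.0018, 0.0005, 0, 0, 5.5, 0]]}}

```text
t: 6.57
eef_pos: [480.4, -197.1, 57.1]
tcp_rot: [3.131, 0.012, 1.824]
ft_force: [0.2, -0.9, -1.6]
opening: 0.005
```

```bash
python3 l.py
```

```text
r 93.82695098576522 phi 1.566601698817689 f [ 0.2 -0.9 -1.6]
now nest [ -73.2 -191.    57.1] [3.131 0.012 1.824]
[[0.0089, -0.0034, 0.003, 0.6, 0.68, 3.22, 0.0], [0.0093, -0.0018, -0.0, 0.0, -0.0, 5.73, 0.0], [0.0093, -0.0018, -0.0, 0.0, -0.0, 5.73, 0.0], [0.0093, -0.0018, -0.0, 0.0, -0.0, 5.73, 0.0], [0.0093, -0.0018, -0.0, -0.0, -0.0, 5.73, 0.0], [0.0093, -0.0018, -0.0, -0.0, -0.0, 5.73, 0.0], [0.0093, -0.0018, -0.0, 0.0, -0.0, 5.73, 0.0], [0.0093, -0.0018, -0.0, 0.0, -0.0, 5.73, 0.0]]
```

>>> {"api": "servo_tool", "payload": {"plan": [[0.009, -0.003, 0.002, 0.3, 0.5, 3.5, 0], [0.009, -0.0018, 0, 0, 0, 5.5, 0], [0, 0, 0, 0, 0, 0, 0]]}}

```text
t: 6.82
eef_pos: [471.9, -179.6, 57.8]
tcp_rot: [3.133, 0.004, 1.654]
ft_force: [1.1, 0.2, 1.2]
opening: 0.006
```

>>> {"api": "servo_tool", "payload": {"plan": [[-0.02, 0, 0, 0, 0, 0, 0], [-0.03, -0.01, -0.01, 0, 0, 0, 0], [-0.01, -0.01, -0.039, 0, 0, 0, 0], [-0.01, -0.01, -0.039, 0, 0, 0, 0], [-0.01, -0.01, -0.039, 0, 0, 0, 0], [-0.01, -0.01, -0.039, 0, 0, 0, 0], [0, 0, 0, 0, 0, 0, 0]]}}

```text
t: 7.4
eef_pos: [429.7, -278.3, 232.3]
tcp_rot: [3.131, 0.008, 1.682]
ft_force: [0.6, -0.3, 0.0]
opening: 0.007
```

Run:
```python
from plan import *
a=snap("scene","side")
cv2.imwrite("pics/c4.png",np.hstack([cv2.resize(a["scene"]["img"][240:400,270:430],(480,480),interpolation=cv2.INTER_CUBIC)[:, :480],cv2.resize(a["side"]["img"][165:290,275:358],(319,480),interpolation=cv2.INTER_CUBIC)]))
```

```text
scene_7.45
side_7.50
```

View pics/c4.png

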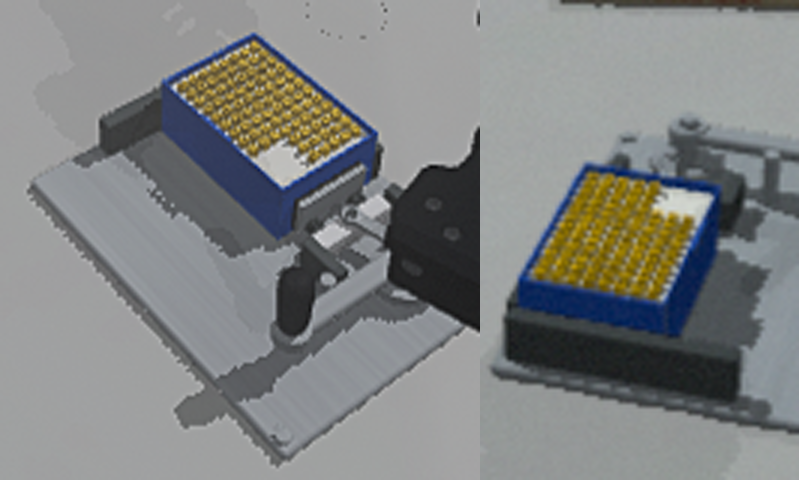

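Run:
```python
from fit import *
z=56
B=fit([(S,(43,61,z),(355.7,252.3)),(S,(43,-61,z),(395.7,284.3)),(S,(-42,-61,z),(364,302.3)),(S,(-42,61,z),(324.3,267.7)),(D,(43,61,z),(285.4,239.2)),(D,(-42,61,z),(322.7,245.2)),(D,(-42,-61,z),(337.2,213.2)),(D,(43,-61,z),(302.3,208))],[570,-20,-.14])
N=np.load("N.npy");c,s=np.cos(N[2]),np.sin(N[2]);d=B-N
print([c*d[0]+s*d[1],-s*d[0]+c*d[1],d[2]])
k=atz(S,(368.3,340.7),70)[:2]-pose(N,(0,-132.3,48))[0][:2];print("knob r, lever angle",np.hypot(*k),(-1.138-(np.arctan2(k[1],k[0])-N[2]))%(2*np.pi))
```

```text
[ 5.83983e+02 -1.85510e+01 -1.52000e-01] [[-0.6, -2.0], [0.8, -0.4], [-0.7, 1.9], [-1.5, -0.3], [-2.0, -2.1], [0.5, -0.8], [0.9, -0.1], [-1.1, -1.2]]
[np.float64(4.583906351257078), np.float64(0.18172371302054946), np.float64(-0.01246081503169122)]
knob r, lever angle 94.19279000020715 1.9960902913071994
```

```bash
python3 -c "
from cell import env
print(env.job_done(),env.state()['t'])"
```

```text
the job is handed in; nothing more can be done
the job is handed in; nothing more can be done
```

The tip box is home against the two end stops, the clamp lever is snapped closed, and the job is handed in. I pushed the box with two tilted fingers until the wrist force rose to about 12 N sideways at the stops, then backed off. With the fingers shut, I pushed the knob round its arc and past the high point. The whole job took about 7.5 s of the 43 s allowed.

Last checks from the pictures, with the arm withdrawn:
- **Lever:** measured at 2.00 rad, which is its closed stop.
- **Clamp:** the pad is on the box, and the box is at y ≈ 0 against the fence (it was about -5 mm before clamping).
- **Box:** it stands upright. Its angle reads 0.01 rad from square, within measuring error.
- **Disagreement:** the last fit put the box at x ≈ +4.6 mm, which the end stops would not allow. An earlier fit gave +1.8 mm, with one box corner hidden behind the gripper. I put the difference down to a few mm of error in my nest and box fits; the contact force and pictures agree that it is home.
- **Not checked:** I did not re-measure the timer, beaker or vial. The low moves stayed at the nest; the first crossing from the start pose was at about 180–215 mm height.

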